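Start the panel-press screw in its threaded boss without cross-threading

ROBOT

A 6-joint arm with a two-finger parallel gripper is mounted at the origin on the work surface. World frame = base frame: x ahead of the robot, y to its left, z up, the work surface at z = 0. Lengths are in m, angles in degrees, forces in N, time in s.
With the tool pointing down it reaches from about 0.325 to 0.775 m from the base axis. Payload 5.5 kg.
Tool frame: the origin (TCP) lies on the centre line of the jaws, within the pads' length; the fingertips stand 19 mm ahead of it and the grasp point (between the pads) is the TCP; z points along the fingers, y is the line along which they close (so a half turn about z gives the same grasp; the last joint's range is limited). The gripper opens to 85 mm and grips with 20 to 120 N. Pads are 22 mm wide; open, the fingers measure 114 mm over their backs; the gripper's body (76 mm by 85 mm) begins 54 mm behind the grasp point. The pads swing forward as they close: fully open they stand 13 mm farther back than shut.
Start: joints at [68.715, 5.22, 70.514, -0, 104.267, -3.249], TCP at [0.186, 0.571, 0.25] pointing down, gripper open.
Joint ranges: [-164.24, 164.24], [-49.07, 125.15], [9.68, 141.18], [-86.29, 266.29], [3.28, 154.24], [-151.56, 151.56]. Speed limits (degrees/s): [147.25, 147.25, 172.46, 180, 180, 180].

INTERFACE

Orientations are given as [roll, pitch, yaw] about the fixed x, y, z axes, in that order (R = Rz(yaw) Ry(pitch) Rx(roll)).
In Python, from bench import telemetry, snapshot, job gives the robot as it stands.
- The arm moves only by the shell command python3 -m inch 'ROWS' [OPENING] [FORCE]. ROWS is JSON, a list of rows, each a list of 6 numbers: the shift along the tool's x, y, z in m, then the turn, a rotation vector about the tool's x, y, z in degrees. A call has 1 to 8 rows; each row is the pose to reach, as a shift and turn from the pose commanded when the call began, along the tool's axes at that moment; what a row does not reach only later rows make up. A row lasts 1/10 s, in which the tool goes at most 50 mm and 8.59 degrees, less where a joint would pass 70% of its speed; a pose out of reach is approached as far as the arm can. A call with a gripper value outside its range is refused whole. OPENING is the closure, from -1 (fully open) to 1 (shut), set as the call begins (- or left out, the last holds). The fingers move at their own pace and stop on an object; FORCE is the grip in N (left out, the last holds). Time passes only in rows, so rows that repeat a pose let the fingers close. It gives the time, the measured TCP pose, the force, the opening and the grip force at its end, in the units of the state.
- telemetry.state(): the state, without advancing time (a new reading comes with each control period).
- snapshot(name): name is "scene" or "side" or "wrist"; returns a dict with "image" (400x640x3 uint8, red, green, blue), "fovy" (degrees; the focal length in pixels is half the picture's height over the tangent of half this angle, whatever the lens; pixels are square), "cx", "cy" (the principal point, pixels), "rvec" (rotation vector, rad) and "tvec" (3), from world to camera coordinates, as OpenCV has them; the wrist camera has in their place "tool_from_camera" (4x4, takes a point from camera to tool coordinates, whose origin is the TCP and whose axes are the flange's). Camera axes: x right, y down, z forward; pixel columns grow to the right and rows downward; lengths in m; the calibration is good to about 2 mm. A picture is of the moment at which its call begins: read the wrist's pose just before it. There is no depth.
- job.finish_job(): hands the job in; it is judged then, once.
The state is a dict: "t": time; "qpos": joint angles; "qd": joint speeds; "effort": joint torques, N m; "tool_pos": TCP position; "tool_rot": TCP orientation; "ft_force": force on the tool from outside, world axes, zero at the start; "torque": the same for the moment, N m; "finger_gap": opening from 0.0 (shut) to 1.0 (fully open); "grasp_force": force on a finger pad.
Only numpy, scipy, OpenCV 4.12 (cv2) and the standard library are available. Lean on these libraries where they do the work, as an engineer would, in place of code of your own. Each camera call takes 0.05 s, during which the arm holds its last target. There are 200 camera calls.

TASK

Start the big clamp screw of the panel press in its brass boss without cross-threading it: take it by the black knob, turn it backward (anticlockwise from above) until you feel it drop into its thread start, then turn it forward (clockwise) one full turn from there. Do not turn it forward before it has dropped, and leave the jar, the palette knife and the sanding block where they are. Finish holding: the knob is still gripped between the fingers, at rest, one turn started, and not let go.

Things in the scene. Friction and masses are not known exactly. Their poses are not given: they have to be found in the camera images.
- press: Grey panel press fixed to the table: base plate 170 x 250 x 16 mm, two steel posts 200 mm apart along its own y, over them a yoke beam 64 mm wide (x), 250 mm long (y), top 140 mm above the table; post nuts (28 mm wide) end at 150 mm. Origin: middle of the underside, on the table, under the screw's axis; z up.
- knob: Round black knurled knob, red cap with a white pointer line: the head of the steel clamp screw. 46 mm diameter, 28 mm tall. Origin: centre of its underside, on the vertical screw axis, 202 mm above the table at the start; z up, x along the white line. Grip it at any yaw. It only turns about and slides along the axis. With the screw it weighs about 0.5 kg and turns easily (0.05 N m).
- knob_grip (a point): Point on the screw axis at half the knob's height (14 mm above its underside), the height to grip: 216 mm above the table at the start.
- screw_turn (a joint): Turn of the screw in rad, about 0 at the start; grows when turned forward (clockwise from above), falls when turned backward (anticlockwise). The thread start is hidden, 0.7 to 2.2 rad backward from the start, different each time; right-handed thread. Turned forward before the drop, it runs into a false start and jams.
- screw_depth (a joint): How far the screw has sunk, m. 0 at the start, its end riding on the boss's flat lip. Turned back past the thread start it drops 6 mm by its weight, if the grip is opened or the knob pushed down (a tight grip carries it); 1 mm less per rad turned on past it. Then each forward turn draws it down 6 mm (0.955 mm per rad): 0.012 after one turn. Travel -0.006 to 0.017.
- paint_jar: Bystander: closed jar, 64 mm in diameter, 75 mm tall, yellow label, white cap. Origin: centre of its underside.
- palette_knife: Bystander: palette knife lying flat, about 225 mm long, wooden handle 20 mm thick towards its -x, steel blade towards its +x. Origin: near the middle, on the table.
- sanding_block: Bystander: cork sanding block, 110 x 65 x 28 mm. Origin: centre of its underside.
- boss_rim (a point): Centre of the upper rim of the brass threaded boss on the yoke, on the screw axis, 168 mm above the table. The boss is 59 mm across. Between rim and knob (34 mm apart at the start, 22 mm at the end) is only the screw's shank, 31 mm in diameter.

How it is judged:
By the outcome, as a careful person would: the job done as asked, in the order asked, and still so for the second after the job is handed in, while the arm keeps its last pose, push and grip.
It also fails if it takes over 61 s, if anything falls off the work surface, if the arm or the gripper's body presses on something with over 40 N, if the wrist force passes 120 N, or if a joint passes its speed limit or range.

## Working session

There is one attempt and no reset: what is moved stays moved. The work goes in short steps, Python scripts to look and compute and a shell command to move; the robot and the scene stay as the last step left them, time stands still between calls to the robot, and variables do not carry over. Pictures are saved under pics/ and viewed, at most 10 in all, crops included, and the job is handed in when it is done.

```bash
ls; mkdir -p pics; python3 - <<'E'
from bench import telemetry,snapshot
import cv2,numpy as np
print(telemetry.state())
ims=[]
for n in("scene","side"):
    s=snapshot(n);print(n,s['fovy'],s['cx'],s['cy'],s['rvec'],s['tvec'])
    cv2.imwrite(f'pics/{n}.png',s['image'][:,:,::-1])
E
```

```text
pics
{'t': 0.0, 'qpos': array([ 6.87139247e+01,  5.26315314e+00,  7.05819237e+01, -4.32355022e-04,
        1.04264217e+02, -3.24854475e+00]), 'qd': array([ 0.05506725,  0.01062329, -0.04504603, -0.03946995,  0.05708023,
       -0.00280995]), 'effort': array([-5.45341954e-04, -4.58719933e+01, -4.18018913e+01, -1.22049883e-04,
        1.11858777e-02,  3.74777142e-05]), 'tool_pos': array([0.18570247, 0.5702955 , 0.2491499 ]), 'tool_rot': array([-1.79890858e+02, -5.77483908e-03,  1.61962358e+02]), 'ft_force': array([-0.48962154,  0.4287545 , -0.0597401 ]), 'torque': array([-0.0618648 , -0.02416129, -0.00946056]), 'grasp_force': 0.0, 'finger_gap': 1.0067755061746595}
scene 47.52845966155571 313.0702178855216 205.83679238184968 [ 1.85930435  1.65631918 -0.67429398] [-0.16082665 -0.32572816  1.78061618]
side 48.026528156727885 319.3644462561735 193.86646503571274 [ 2.44275118 -0.36605404  0.12832844] [-0.55159551  0.28443345  1.20324336]
```

View pics/scene.png

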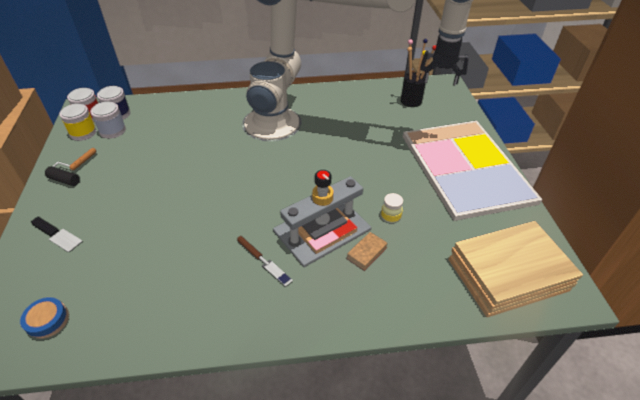

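View pics/side.png

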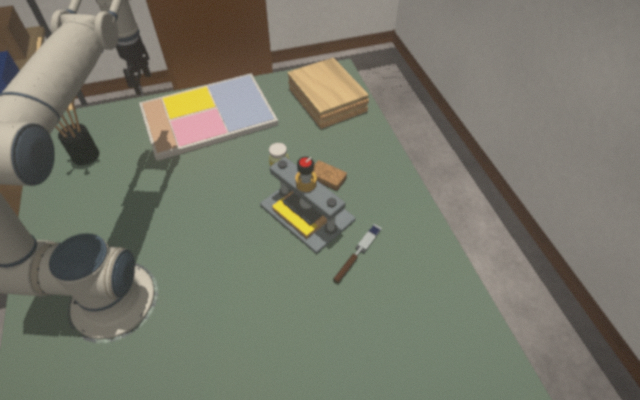

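The scene view shows the knob's red cap at about (323,174), with the jar at (393,208) and the block at (367,251). The side view has the cap at (306,161). Next I'll triangulate the cap.

```bash
cat > h.py <<'E'
import cv2,numpy as np
from scipy.spatial.transform import Rotation as R
def ray(s,uv):
    f=200/np.tan(np.radians(s['fovy'])/2)
    d=np.array([(uv[0]-s['cx'])/f,(uv[1]-s['cy'])/f,1.])
    if 'rvec' in s:
        M=cv2.Rodrigues(np.array(s['rvec'],float))[0];return -M.T@np.array(s['tvec']),M.T@d
    T=np.array(s['tool_from_camera']);p=s['pose']
    W=R.from_euler('xyz',p[1],degrees=True).as_matrix()
    return W@T[:3,3]+p[0],W@T[:3,:3]@d
def onz(s,uv,z):
    o,d=ray(s,uv);return o+d*(z-o[2])/d[2]
def red(im,c,r):
    m=cv2.inRange(cv2.cvtColor(im,cv2.COLOR_RGB2HSV),(0,150,60),(7,255,255))|cv2.inRange(cv2.cvtColor(im,cv2.COLOR_RGB2HSV),(170,150,60),(180,255,255))
    k=np.zeros_like(m);cv2.circle(k,c,r,255,-1);m&=k
    y,x=np.nonzero(m);return (x.min()+x.max())/2,(y.min()+y.max())/2,x.size
E
python3 - <<'E'
from h import *
from bench import snapshot,telemetry
A=[]
b=[]
for n,c in(("scene",(323,175)),("side",(306,161))):
    s=snapshot(n);p=red(s['image'],c,14);o,d=ray(s,p[:2]);d/=np.linalg.norm(d)
    P=np.eye(3)-np.outer(d,d);A.append(P);b.append(P@o);print(n,p,onz(s,p[:2],.231))
print(np.linalg.solve(sum(A),sum(b)))
s=snapshot("scene")
for n,uv in(("nutL",(293,212)),("nutR",(350,185))):print(n,onz(s,uv,.15))
print('jar',onz(s,(393,199),.075)); print('tool',telemetry.state()['tool_pos'])
s=snapshot("wrist");print(s['tool_from_camera'],s['fovy'])
E
```

```text
scene (np.float64(323.0), np.float64(175.0), 75) [0.57819544 0.12451371 0.231     ]
side (np.float64(305.0), np.float64(162.0), 66) [0.57523244 0.12571781 0.231     ]
[0.57580471 0.12553865 0.22978134]
nutL [0.6288937  0.03614021 0.15      ]
nutR [0.54158858 0.2088121  0.15      ]
jar [0.5403633  0.34525817 0.075     ]
tool [0.18571537 0.57043461 0.24971676]
[[-7.78433665e-04 -9.57110043e-01 -2.89723591e-01  7.36639558e-02]
 [ 9.99999410e-01 -5.25448117e-04 -9.50980674e-04  8.41155891e-04]
 [ 7.57958439e-04 -2.89724160e-01  9.57109887e-01 -1.24340838e-01]
 [ 0.00000000e+00  0.00000000e+00  0.00000000e+00  1.00000000e+00]] 65.84886984826416
```

Both rays agree: the axis is at about (0.577, 0.125) and the cap at z = 0.230, as specified. I'll move above it in two calls, ending at z of about 0.31 with j6 near 0.

```bash
python3 -m inch '[[-0.015,-0.009,-0.01,0,0,2],[-0.045,-0.027,-0.03,0,0,6],[-0.08,-0.048,-0.045,0,0,10],[-0.115,-0.069,-0.06,0,0,14],[-0.15,-0.09,-0.06,0,0,18],[-0.185,-0.111,-0.06,0,0,22],[-0.22,-0.132,-0.06,0,0,26],[-0.255,-0.152,-0.06,0,0,30]]' -1
python3 - <<'E'
from h import *
from bench import telemetry
s=telemetry.state();d=np.array([.577,.125,.31])-s['tool_pos']
print(R.from_euler('xyz',s['tool_rot'],degrees=True).inv().apply(d),s['tool_rot'],s['qpos'])
E
```

```text
t: 1.1
tool_pos: [0.3822, 0.3447, 0.3114]
tool_rot: [179.9, 0.0, 131.7]
ft_force: [0.5, 0.1, -0.3]
finger_gap: 1.003
grasp_force: 0.0
[-0.29363105 -0.00073379  0.00151858] [1.79920656e+02 2.64981172e-02 1.31698165e+02] [ 3.82738124e+01 -6.73950641e+00  7.61334631e+01 -2.31832207e-02
  1.10525256e+02 -3.43251462e+00]
```

```bash
python3 -m inch '[[-0.043,0,0.001,0,0,4],[-0.086,0,0.001,0,0,8],[-0.129,0,0.001,0,0,12],[-0.172,0,0.001,0,0,16],[-0.215,0,0.001,0,0,20],[-0.258,0,0.001,0,0,24],[-0.284,-0.001,0.001,0,0,28],[-0.294,-0.001,0.001,0,0,30]]'
python3 - <<'E'
import bench
from bench import telemetry,snapshot
bench
import time
import subprocess
E
python3 -m inch '[[0,0,0,0,0,0],[0,0,0,0,0,0]]'
python3 - <<'E'
from h import *
from bench import telemetry,snapshot
s=telemetry.state();w=snapshot('wrist');w['pose']=(s['tool_pos'],s['tool_rot'])
cv2.imwrite('pics/w1.png',w['image'][:,:,::-1])
p=red(w['image'],(320,200),230);q=onz(w,p[:2],.230);print(p,q,s['tool_pos'],s['tool_rot'],s['qpos'])
print(R.from_euler('xyz',s['tool_rot'],degrees=True).inv().apply(q-s['tool_pos']))
E
```

```text
t: 1.9
tool_pos: [0.5781, 0.1245, 0.3093]
tool_rot: [-180.0, 0.0, 101.6]
ft_force: [-0.8, 0.7, -0.7]
finger_gap: 0.997
grasp_force: 0.0
t: 2.1
tool_pos: [0.5765, 0.1282, 0.3098]
tool_rot: [180.0, -0.0, 102.0]
ft_force: [0.8, -0.7, -0.2]
finger_gap: 0.998
grasp_force: 0.0
(np.float64(330.5), np.float64(200.5), 2858) [0.58442639 0.14172976 0.23      ] [0.57649595 0.12817945 0.30981897] [ 1.79983059e+02 -2.62057421e-02  1.02030889e+02] [ 9.22022337e+00  4.94378136e+00  6.47332997e+01  2.87946448e-02
  1.10307281e+02 -2.80066474e+00]
[0.01156317 0.01055706 0.07982739]
```

View pics/w1.png

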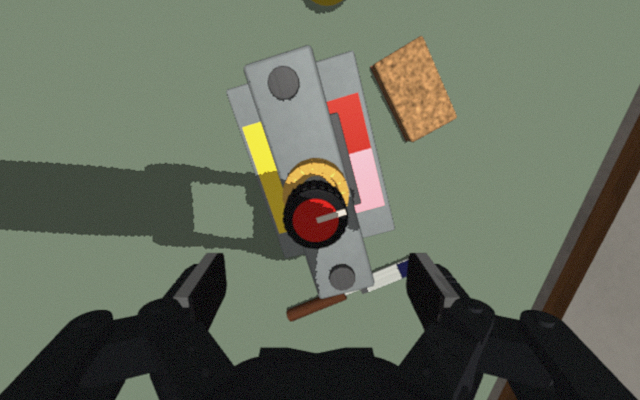

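The wrist view shows the cap centred at about (315,220), with the pointer towards +column. The red panel at (350,130) got into the mask, so I'll redo the measurement with a tight window.

```bash
python3 - <<'E'
from h import *
from bench import telemetry,snapshot
s=telemetry.state();w=snapshot('wrist');w['pose']=(s['tool_pos'],s['tool_rot'])
p=red(w['image'],(315,219),32);q=onz(w,p[:2],.230);print(p,q,s['tool_pos'],s['t'])
print(R.from_euler('xyz',s['tool_rot'],degrees=True).inv().apply(q-s['tool_pos']))
E
```

```text
(np.float64(315.5), np.float64(220.5), 1448) [0.57724073 0.1255015  0.23      ] [0.57636214 0.12859804 0.30992921] 2.15
[-0.00324133  0.00016354  0.07992813]
```

```bash
python3 -m inch '[[-0.003,0,0.015,0,0,0],[-0.003,0,0.035,0,0,0],[-0.003,0,0.055,0,0,0],[-0.003,0,0.072,0,0,0],[-0.003,0,0.085,0,0,0],[-0.003,0,0.094,0,0,0],[-0.003,0,0.094,0,0,0],[-0.003,0,0.094,0,0,0]]'
python3 - <<'E'
from h import *
from bench import telemetry,snapshot
s=telemetry.state();w=snapshot('wrist');print(s['tool_pos'],s['ft_force'])
cv2.imwrite('pics/w2.png',w['image'][:,:,::-1])
E
```

```text
t: 3.0
tool_pos: [0.5777, 0.1251, 0.216]
tool_rot: [180.0, 0.0, 102.0]
ft_force: [0.4, -0.0, -0.4]
finger_gap: 1.003
grasp_force: 0.0
[0.57770201 0.12507711 0.2160095 ] [ 0.38266765 -0.04769832 -0.3554286 ]
```

View pics/w2.png

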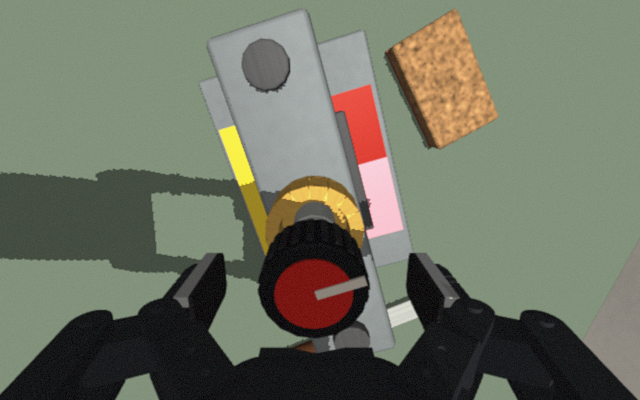

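The knob is centred between the fingers at column 314. Closing now.

```bash
python3 -m inch '[[0,0,0,0,0,0],[0,0,0,0,0,0],[0,0,0,0,0,0],[0,0,0,0,0,0],[0,0,0,0,0,0],[0,0,0,0,0,0],[0,0,0,0,0,0],[0,0,0,0,0,0]]' 1 40
python3 -m inch '[[0,0,0.001,0,0,0],[0,0,0.0015,0,0,0],[0,0,0.0015,0,0,0]]'
```

```text
t: 3.85
tool_pos: [0.5771, 0.1247, 0.2162]
tool_rot: [-180.0, 0.0, 102.0]
ft_force: [-4.6, -1.0, 3.5]
finger_gap: 0.527
grasp_force: 41.6
t: 4.15
tool_pos: [0.5771, 0.1246, 0.216]
tool_rot: [180.0, 0.0, 102.0]
ft_force: [-7.0, -1.8, 9.0]
finger_gap: 0.529
grasp_force: 42.1
```

```bash
python3 -m inch '[[0,0,0.001,0,0,-2],[0,0,0.002,0,0,-8],[0,0,0.003,0,0,-14],[0,0,0.003,0,0,-20],[0,0,0.003,0,0,-26],[0,0,0.003,0,0,-32],[0,0,0.003,0,0,-36],[0,0,0.003,0,0,-36]]' 1 60
```

```text
t: 4.95
tool_pos: [0.5774, 0.1247, 0.2158]
tool_rot: [179.8, 0.2, 138.1]
ft_force: [-8.3, -2.9, 16.6]
finger_gap: 0.525
grasp_force: 60.3
```

Turned 36° back with a 17 N push and no drop yet. Continuing in 8° calls.

```bash
python3 -m inch '[[0,0,0,0,0,-4],[0,0,0,0,0,-8],[0,0,0,0,0,-8]]'
```

```text
t: 5.25
tool_pos: [0.5775, 0.1248, 0.2159]
tool_rot: [179.8, 0.2, 146.1]
ft_force: [-8.8, -1.1, 17.9]
finger_gap: 0.519
grasp_force: 60.2
```

```bash
python3 -m inch '[[0,0,0,0,0,-4],[0,0,0,0,0,-8],[0,0,0,0,0,-8]]'
```

```text
t: 5.55
tool_pos: [0.5776, 0.1249, 0.2159]
tool_rot: [179.8, 0.2, 154.1]
ft_force: [-7.3, -1.5, 16.9]
finger_gap: 0.524
grasp_force: 60.2
```

```bash
python3 -m inch '[[0,0,0,0,0,-4],[0,0,0,0,0,-8],[0,0,0,0,0,-8]]'
```

```text
t: 5.85
tool_pos: [0.5776, 0.125, 0.2159]
tool_rot: [179.8, 0.2, 162.1]
ft_force: [-8.2, -1.2, 16.9]
finger_gap: 0.525
grasp_force: 60.2
```

```bash
python3 -m inch '[[0,0,0,0,0,-4],[0,0,0,0,0,-8],[0,0,0,0,0,-8]]'
```

```text
t: 6.15
tool_pos: [0.5776, 0.1251, 0.2158]
tool_rot: [179.9, 0.3, 170.1]
ft_force: [-7.4, -0.3, 16.8]
finger_gap: 0.522
grasp_force: 60.2
```

```bash
python3 -m inch '[[0,0,0,0,0,-4],[0,0,0,0,0,-8],[0,0,0,0,0,-8]]'
```

```text
t: 6.45
tool_pos: [0.5773, 0.1253, 0.213]
tool_rot: [179.9, 0.1, 178.1]
ft_force: [-3.4, 1.2, 2.5]
finger_gap: 0.524
grasp_force: 61.2
```

It dropped between yaw 170 and 178, which is about 1.26 rad back. I'll follow it down to the seat.

```bash
python3 -m inch '[[0,0,0.001,0,0,0],[0,0,0.002,0,0,0],[0,0,0.003,0,0,0],[0,0,0.004,0,0,0],[0,0,0.004,0,0,0]]'; python3 -c "
from bench import telemetry
print(telemetry.state()['qpos'])"
```

```text
t: 6.95
tool_pos: [0.5776, 0.1253, 0.2101]
tool_rot: [179.9, 0.2, 178.0]
ft_force: [-7.0, 0.4, 14.4]
finger_gap: 0.518
grasp_force: 63.0
[ 8.91043828e+00  3.41745993e+00  7.64734134e+01  5.54481026e-02
  9.99288389e+01 -7.90454237e+01]
```

Seated, down about 6 mm. Now forward, following the pitch (1 mm per 60°).

```bash
python3 -m inch '[[0,0,0,0,0,3],[0,0,0,0,0,10],[0,0,0,0,0,18],[0,0,0,0,0,26],[0,0,0,0,0,34],[0,0,0,0,0,42],[0,0,0,0,0,50],[0,0,0,0,0,55]]'
```

```text
t: 7.75
tool_pos: [0.5773, 0.1247, 0.2093]
tool_rot: [179.9, 0.0, 122.7]
ft_force: [-7.9, -1.0, 11.5]
finger_gap: 0.523
grasp_force: 62.8
```

```bash
python3 -m inch '[[0,0,0.0001,0,0,5],[0,0,0.0002,0,0,12],[0,0,0.0003,0,0,20],[0,0,0.0004,0,0,28],[0,0,0.0005,0,0,36],[0,0,0.0006,0,0,44],[0,0,0.0008,0,0,50],[0,0,0.0009,0,0,55]]'
```

```text
t: 8.55
tool_pos: [0.5768, 0.1247, 0.2084]
tool_rot: [180.0, 0.0, 67.7]
ft_force: [-9.8, -0.9, 13.7]
finger_gap: 0.523
grasp_force: 62.7
```

Depth is following the thread at about 0.9 mm per 55°. Continuing.

```bash
python3 -m inch '[[0,0,0.0001,0,0,5],[0,0,0.0002,0,0,12],[0,0,0.0003,0,0,20],[0,0,0.0004,0,0,28],[0,0,0.0005,0,0,36],[0,0,0.0006,0,0,44],[0,0,0.0008,0,0,50],[0,0,0.0009,0,0,55]]'
```

```text
t: 9.35
tool_pos: [0.5767, 0.1249, 0.2075]
tool_rot: [180.0, 0.0, 12.7]
ft_force: [-11.5, 0.2, 13.7]
finger_gap: 0.52
grasp_force: 62.9
```

```bash
python3 -m inch '[[0,0,0.0001,0,0,5],[0,0,0.0002,0,0,12],[0,0,0.0003,0,0,20],[0,0,0.0004,0,0,28],[0,0,0.0005,0,0,36],[0,0,0.0006,0,0,44],[0,0,0.0006,0,0,50],[0,0,0.0006,0,0,55]]'; python3 - <<'E'
from h import *
from bench import telemetry,snapshot
print(telemetry.state()['qpos'])
w=snapshot('wrist');cv2.imwrite('pics/w3.png',w['image'][:,:,::-1])
E
```

```text
t: 10.15
tool_pos: [0.5765, 0.1252, 0.2066]
tool_rot: [180.0, 0.1, -42.2]
ft_force: [-9.5, 1.9, 12.6]
finger_gap: 0.523
grasp_force: 62.8
[8.93328398e+00 3.44564684e+00 7.67988575e+01 2.76193986e-02
 9.98106592e+01 1.41173779e+02]
```

View pics/w3.png

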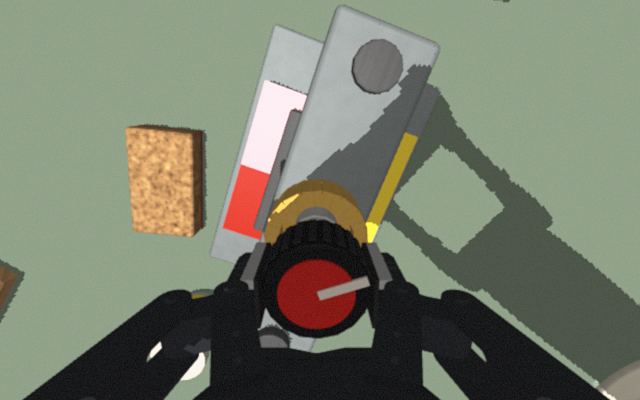

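The pointer sits at the same angle between the fingers as before, so nothing slipped after 220° forward. I'll open, unwind 180° and regrip.

```bash
python3 -m inch '[[0,0,-0.001,0,0,0],[0,0,-0.002,0,0,0],[0,0,-0.002,0,0,0],[0,0,-0.002,0,0,0],[0,0,-0.002,0,0,0],[0,0,-0.002,0,0,0]]' -1
python3 -m inch '[[0,0,0,0,0,-4],[0,0,0,0,0,-12],[0,0,0,0,0,-20],[0,0,0,0,0,-28],[0,0,0,0,0,-36],[0,0,0,0,0,-44],[0,0,0,0,0,-52],[0,0,0,0,0,-60]]'
python3 -m inch '[[0,0,0,0,0,-8],[0,0,0,0,0,-16],[0,0,0,0,0,-24],[0,0,0,0,0,-32],[0,0,0,0,0,-40],[0,0,0,0,0,-48],[0,0,0,0,0,-56],[0,0,0,0,0,-62]]'
python3 -m inch '[[0,0,0,0,0,-8],[0,0,0,0,0,-16],[0,0,0,0,0,-24],[0,0,0,0,0,-32],[0,0,0,0,0,-40],[0,0,0,0,0,-48],[0,0,0,0,0,-54],[0,0,0,0,0,-58]]'
python3 -m inch '[[0,0,0,0,0,0],[0,0,0,0,0,0]]'
python3 - <<'E'
from h import *
from bench import telemetry,snapshot
s=telemetry.state();print(s['qpos']);q=np.array([.577,.1253,.2066])-s['tool_pos']
print(R.from_euler('xyz',s['tool_rot'],degrees=True).inv().apply(q))
w=snapshot('wrist');cv2.imwrite('pics/w4.png',w['image'][:,:,::-1])
E
```

```text
t: 10.8
tool_pos: [0.5777, 0.1248, 0.2061]
tool_rot: [180.0, 0.0, -42.0]
ft_force: [-0.6, -0.7, 0.4]
finger_gap: 1.004
grasp_force: 0.0
t: 11.6
tool_pos: [0.5777, 0.1248, 0.2063]
tool_rot: [180.0, 0.0, 18.3]
ft_force: [0.2, 0.0, 0.5]
finger_gap: 1.001
grasp_force: 0.0
t: 12.4
tool_pos: [0.5777, 0.1248, 0.2063]
tool_rot: [180.0, 0.0, 80.3]
ft_force: [-0.0, -0.2, 0.7]
finger_gap: 0.999
grasp_force: 0.0
t: 13.2
tool_pos: [0.5777, 0.1248, 0.2063]
tool_rot: [-180.0, 0.0, 138.2]
ft_force: [0.1, -0.7, 0.1]
finger_gap: 1.001
grasp_force: 0.0
t: 13.4
tool_pos: [0.5777, 0.1248, 0.2063]
tool_rot: [-180.0, 0.0, 137.8]
ft_force: [-0.1, 0.4, -0.4]
finger_gap: 0.997
grasp_force: 0.0
[ 8.89460124e+00  3.56799969e+00  7.66951861e+01 -9.06362296e-04
  9.97369817e+01 -3.89548979e+01]
[ 8.28319575e-04 -9.56038553e-05 -2.71374085e-04]
```

View pics/w4.png

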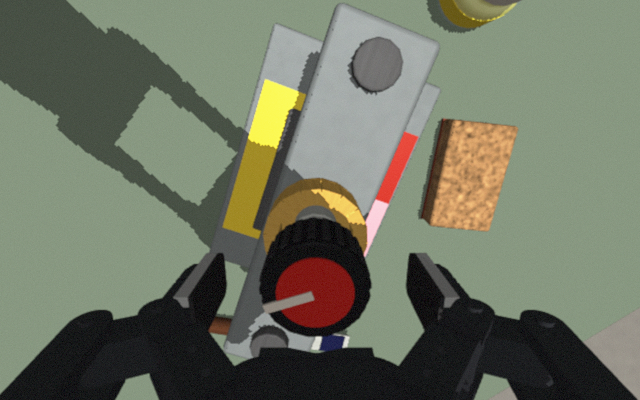

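The pointer reads exactly opposite in the tool frame, so the screw stayed put. Regrip, then turn the remaining 144°.

```bash
python3 -m inch '[[0.001,0,0,0,0,0],[0.001,0,0,0,0,0],[0.001,0,0,0,0,0],[0.001,0,0,0,0,0],[0.001,0,0,0,0,0],[0.001,0,0,0,0,0],[0.001,0,0,0,0,0],[0.001,0,0,0,0,0]]' 1 60
python3 -m inch '[[0,0,0.0003,0,0,3],[0,0,0.0006,0,0,10],[0,0,0.0009,0,0,18],[0,0,0.001,0,0,26],[0,0,0.0011,0,0,34],[0,0,0.0012,0,0,42],[0,0,0.0013,0,0,50],[0,0,0.0014,0,0,55]]'
```

```text
t: 14.25
tool_pos: [0.5768, 0.1254, 0.2067]
tool_rot: [-180.0, 0.0, 138.0]
ft_force: [-2.0, -1.8, 4.3]
finger_gap: 0.523
grasp_force: 61.6
t: 15.05
tool_pos: [0.5769, 0.1253, 0.2057]
tool_rot: [180.0, 0.0, 82.7]
ft_force: [-2.8, -3.0, 4.9]
finger_gap: 0.524
grasp_force: 61.9
```

```bash
python3 -m inch '[[0,0,0.0001,0,0,5],[0,0,0.0002,0,0,12],[0,0,0.0003,0,0,20],[0,0,0.0004,0,0,28],[0,0,0.0005,0,0,36],[0,0,0.0006,0,0,44],[0,0,0.0008,0,0,50],[0,0,0.0009,0,0,55]]'
python3 -m inch '[[0,0,0.0001,0,0,5],[0,0,0.0002,0,0,12],[0,0,0.0003,0,0,20],[0,0,0.0004,0,0,27],[0,0,0.0005,0,0,32],[0,0,0.0005,0,0,34],[0,0,0.0005,0,0,34],[0,0,0.0005,0,0,34]]'
python3 -m inch '[[0,0,0,0,0,0],[0,0,0,0,0,0],[0,0,0,0,0,0]]'
python3 - <<'E'
from h import *
from bench import telemetry,snapshot
w=snapshot('wrist');cv2.imwrite('pics/w5.png',w['image'][:,:,::-1])
E
```

```text
t: 15.85
tool_pos: [0.5769, 0.1251, 0.2048]
tool_rot: [180.0, -0.0, 27.7]
ft_force: [-3.9, -2.2, 4.4]
finger_gap: 0.523
grasp_force: 61.8
t: 16.65
tool_pos: [0.5768, 0.125, 0.2042]
tool_rot: [180.0, -0.0, -6.1]
ft_force: [-3.0, -3.1, 4.6]
finger_gap: 0.521
grasp_force: 62.1
t: 16.95
tool_pos: [0.5767, 0.125, 0.2042]
tool_rot: [180.0, -0.0, -6.1]
ft_force: [-4.0, -2.8, 6.0]
finger_gap: 0.52
grasp_force: 62.1
```

View pics/w5.png

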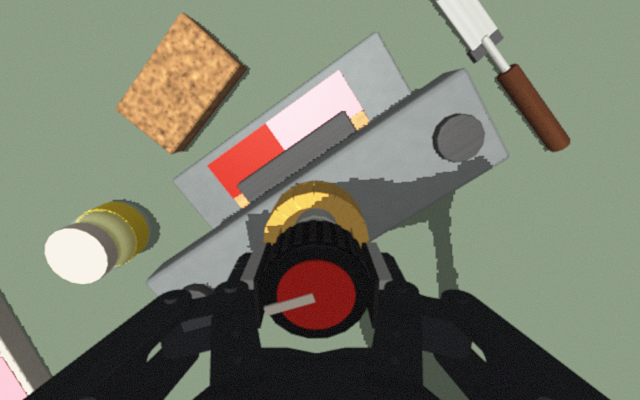

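The pointer is unchanged between the fingers, so there was no slip. The knob has sunk 12.0 mm (0.2162 to 0.2042), it is gripped and at rest, and the bystanders haven't moved.

```bash
python3 -c "
from bench import job
print(job.finish_job())"
```

```text
the job is handed in; nothing more can be done
None
```

The screw dropped into its thread start about 1.26 rad back, was then turned forward one full turn from there (12 mm sunk in all), and was handed in at 17 s with the knob still gripped and at rest.

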